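Unlock the label printer's roll guide and hold it open at the width marker

TASK

The label printer is about to get a new roll: a colleague will lower it in between the two roll guides. Turn the small guide lock on the printer's deck by a quarter turn, from the red spot round to the green one, then draw the blue sprung roll guide out by its tab until its red pointer stands within the width of the yellow marker. Finish while still holding the guide there against its spring: do not let go, do not shift the marker and leave the other things on the desk alone.

Things in the scene. Friction and masses are not known exactly. Their poses are not given: they have to be found in the camera images.
- printer: Light grey desktop label printer, 253 mm deep (x), 230 wide (y), fixed. Origin: centre of the base, on the desk; x to its rear, y to its left seen from the front, z up; yaw within 0.3 rad. Front deck 74 mm high (x < -0.027), trough rim 80. Open cover stands at x > 0.12, up to 0.33 m. Fixed grey left roll guide: round plate at y 0.069 to 0.079, 108 mm high. Only blue tab and lock post are higher.
- guide (a joint): Slide of the blue right-hand roll guide, m. 0 = home, 64 mm from the left guide; grows as it is drawn to the printer's -y side (right, seen from the front); stop at 0.062. A spring always pulls it home: about 4 N at 0, 8 N at 0.045; let go, it flies back. While the lock is at 0, a tooth in the notch of the guide's bar stops it after about 7 mm.
- guide_tab (a point): Middle of the ribbed blue pull tab on top of the blue guide, 130 mm above the desk, printer x 0.040, y = -(joint guide); axes as the printer's. The tab is 12 mm thick along y (grip across that), 30 mm wide along x, and stands on the guide's 108 mm high, 10 mm thick round plate, up to 148 mm. Above 82 mm height there is 60 mm free on its left when home, and nothing on its right.
- pointer (a point): Tip of the red pointer on the front of the blue guide, moving with it; printer x -0.062, y = -(joint guide), 80 mm above the desk. Axes as the printer's.
- width_mark (a point): Middle of the yellow width marker, a clip 8 mm wide along y on the deck in front of the pointer, at most 84 mm above the desk. It is set to the new roll's width, 26 to 52 mm to the -y side of the pointer's home, and sits stiffly (12 N). The pointer is right when its tip lies within the clip's 8 mm, best at the same printer y as this point. Axes as the printer's.
- lock_lever (a joint): Guide lock on the left of the deck: black quarter-turn lever on an upright axle, rad. 0 = locked, handle to the printer's front (-x), by the red spot. 1.57 = free, handle to the printer's -y side, by the green spot. Grows anticlockwise seen from above. A sprung detent holds it at both ends (0.1 N m, 3 N at the post) and snaps it over past the middle.
- lock_post (a point): Upright round blue finger post on the lever's end, 12 to 15 mm in diameter, 42 mm from the axle, standing free from 90 to 120 mm above the desk; this point is on its axis, 110 mm up. Grip or push it here; it moves on an arc of 42 mm radius.
- lock_pivot (a point): Axle of the guide lock, at 110 mm height (printer x -0.066, y 0.078); fixed to the printer.
- label_roll: New roll of white labels standing on its end, 100 mm in diameter, 90 mm high; bystander.
- label_box: Small dark carton, 100x66x40 mm; bystander.
- pen: White and red ball pen, 145 mm long; bystander.
- sticky_pad: Yellow pad of sticky notes, 76x50x14 mm; bystander.
- marker_blue: White and blue marker pen, 136 mm long; bystander.
- screen_spray: Spray can with a yellow cap, 59 mm in diameter, 197 mm high; bystander at the right front.

How it is judged:
By the outcome, as a careful person would: the job done as asked, in the order asked, and still so for the second after the job is handed in, while the arm keeps its last pose, push and grip.
It also fails if it takes over 48 s, if anything falls off the work surface, if the arm or the gripper's body presses on something with over 40 N, if the wrist force passes 120 N, or if a joint passes its speed limit or range.

ROBOT

A 7-joint arm with a two-finger parallel gripper is mounted at the origin on a cart in front of the work surface, level with it; the furniture and walls round the work are solid. World frame = base frame: x ahead of the robot, y to its left, z up, the work surface at z = 0. Lengths are in m, angles in rad, forces in N, time in s.
With the tool pointing down it reaches from about 0.425 to 0.925 m from the base axis. Payload 6.8 kg.
Tool frame: the origin (TCP) lies on the centre line of the jaws, within the pads' length; the fingertips stand 14 mm ahead of it and the grasp point (between the pads) lies 5 mm behind it (bot.finger_overhang is the distance from the TCP to the fingertips, in m); z points along the fingers, y is the line along which they close (so a half turn about z gives the same grasp; the last joint's range is limited). The gripper opens to 85 mm and grips with 20 to 120 N. Pads are 22 mm wide; open, the fingers measure 114 mm over their backs; the gripper's body (76 mm by 85 mm) begins 54 mm behind the grasp point. The pads swing forward as they close: fully open they stand 13 mm farther back than shut.
Start: joints at [-1.402, 0.477, 0.022, 1.555, -0.011, 1.109, -0.083], TCP at [0.184, 0.649, 0.245] pointing down, gripper open.
Joint ranges: [-2.96, 2.96], [-0.34, 2.1], [-1.41, 1.46], [0.24, 2.44], [-1.37, 4.51], [0.17, 1.92], [-2.96, 2.96]. Speed limits (rad/s): [2.39, 2.39, 3.14, 3.14, 3.14, 3.14, 3.14].

INTERFACE

Orientations are given as a unit quaternion [w, x, y, z].
In Python, from station import bot gives the robot as it stands.
- The arm moves only by the shell command python3 -m inch 'ROWS' [OPENING] [FORCE]. ROWS is JSON, a list of rows, each a list of 4 numbers: the shift along the tool's x, y, z in m, then the turn about the tool's z in degrees. A call has 1 to 12 rows; each row shifts and turns the commanded pose from where the row before left it, along the tool's axes as they then stand; what a row does not reach is not made up. A row lasts 1/10 s, in which the tool goes at most 50 mm and 8.59 degrees, less where a joint would pass 70% of its speed; a pose out of reach is approached as far as the arm can. A call is refused whole if a number of a shift passes 0.05 or a number of a turn 8.59, either way. A call with a gripper value outside its range is refused whole. OPENING is the finger opening in m, from 0 to 0.0854, set as the call begins (- or left out, the last holds). The fingers move at their own pace and stop on an object; FORCE is the grip in N (left out, the last holds). Time passes only in rows, so rows that do not move let the fingers close. It gives the time, the measured TCP pose, the force, the opening and the grip force at its end, in the units of the state.
- bot.get_obs(): the state, without advancing time (a new reading comes with each control period).
- bot.read_camera(name): name is "side" or "top"; returns a dict with "color" (384x512x3 uint8, red, green, blue), "mtx" (3x3 intrinsics, pixels), "world_from_camera" (4x4, takes a point from camera to world coordinates). Camera axes: x right, y up, looking along -z (the intrinsics and any distortion apply to the point x, -y, -z); pixel columns grow to the right and rows downward; lengths in m; the calibration is good to about 2 mm. A picture is of the moment at which its call begins. There is no depth.
- bot.hand_in(): hands the job in; it is judged then, once.
The state is a dict: "t": time; "q": joint angles; "joint_vel": joint speeds; "joint_torque": joint torques, N m; "eef_pos": TCP position; "tool_rot": TCP orientation; "contact_force": force on the tool from outside, world axes, zero at the start; "torque": the same for the moment, N m; "gripper_width": opening from 0.0 (shut) to 1.0 (fully open); "grasp_force": force on a finger pad.
Only numpy, scipy, OpenCV 4.12 (cv2) and the standard library are available. Lean on these libraries where they do the work, as an engineer would, in place of code of your own. Each camera call takes 0.05 s, during which the arm holds its last target. There are 200 camera calls.

## Working session

There is one attempt and no reset: what is moved stays moved. The work goes in short steps, Python scripts to look and compute and a shell command to move; the robot and the scene stay as the last step left them, time stands still between calls to the robot, and variables do not carry over. Pictures are saved under pics/ and viewed, at most 10 in all, crops included, and the job is handed in when it is done.

```bash
ls; mkdir -p pics; python3 - <<'E'
from station import bot
import cv2
o=bot.get_obs()
for k,v in o.items(): print(k,v)
for n in("side","top"):
    c=bot.read_camera(n); cv2.imwrite(f"pics/{n}0.png",c["color"][:,:,::-1]); print(n,c["mtx"].tolist(),c["world_from_camera"].round(4).tolist(),[k for k in c])
E
```

```text
pics
t 0.0
q [-1.40211388  0.47779478  0.02239194  1.556426   -0.01154032  1.10926959
 -0.08308452]
joint_vel [ 0.00116659 -0.00065956  0.00104856  0.00017441 -0.00086271 -0.00055947
 -0.00103423]
joint_torque [ 2.91954648e-04 -5.96456945e+01  1.60828941e+00 -2.81185806e+01
  1.25150554e-02  9.38710989e-03 -1.94174277e-05]
eef_pos [0.1843339  0.64877743 0.24434099]
tool_rot [-6.29414695e-05  1.37963231e-01  9.90436956e-01 -8.82306154e-04]
contact_force [ 0.15579376 -0.89473505 -0.03040457]
torque [ 0.01149709  0.02025425 -0.02948901]
grasp_force 0.0
gripper_width 0.9971367818207203
side [[386.9562227411916, 0.0, 255.11364680786846], [0.0, 386.9562227411916, 191.18952353933886], [0.0, 0.0, 1.0]] [[0.8397, 0.4674, -0.2764, 0.1447], [-0.5431, 0.7207, -0.4309, -0.4208], [-0.0022, 0.512, 0.859, 1.029], [0.0, 0.0, 0.0, 1.0]] ['color', 'mtx', 'world_from_camera']
top [[355.3765323835497, 0.0, 258.7861775805193], [0.0, 355.3765323835497, 185.81663615368524], [0.0, 0.0, 1.0]] [[0.0287, 0.9856, -0.1666, 0.2349], [-0.9996, 0.0287, -0.0023, 0.0465], [0.0026, 0.1666, 0.986, 1.3417], [0.0, 0.0, 0.0, 1.0]] ['color', 'mtx', 'world_from_camera']
```

View pics/top0.png

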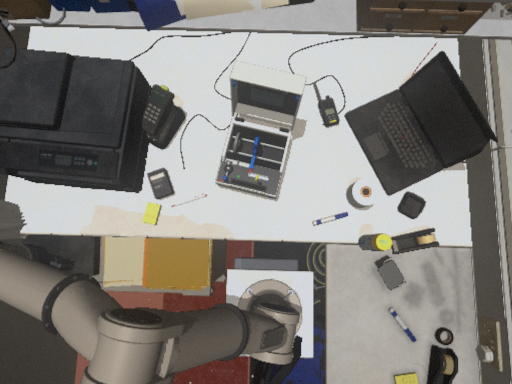

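View pics/side0.png

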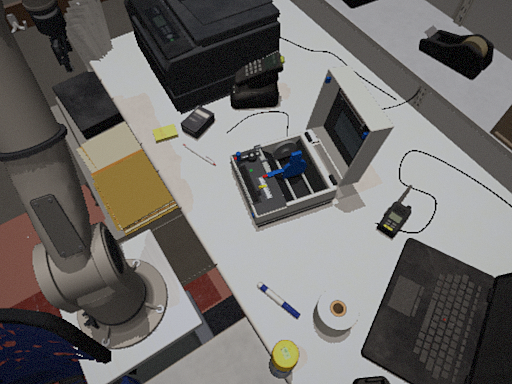

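The printer sits at top ≈(258,150) and side ≈(290,180), with the blue tab at top ≈(255,150) and side ≈(290,163). The lock is at the printer's left front. Next I'll zoom in on the printer.

```bash
python3 - <<'E'
import cv2,numpy as np
a=cv2.imread("pics/top0.png")[110:205,205:305]; b=cv2.imread("pics/side0.png")[125:225,225:345]
a=cv2.resize(a,(400,380),interpolation=cv2.INTER_CUBIC);b=cv2.resize(b,(400,380)[:0] or (400,333),interpolation=cv2.INTER_CUBIC)
b=cv2.copyMakeBorder(b,0,47,0,0,cv2.BORDER_CONSTANT)
cv2.imwrite("pics/crop0.png",np.hstack([a,b]))
E
```

```text
(no output)
```

View pics/crop0.png

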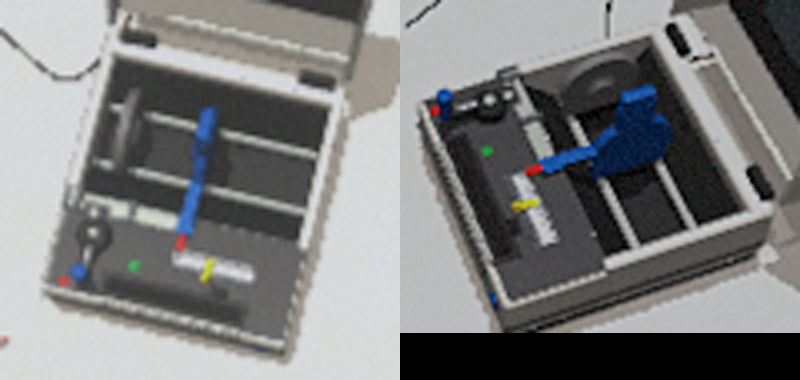

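The crops show the pointer tip (red) at top crop (181,242), the yellow marker at (208,270), the post at (78,271), the axle at (92,232) and the tab at (206,125). The side crop shows the post at (444,97), the pointer at (534,170), the marker at (525,205) and the tab top at (638,95). I'll measure these with colour masks.

```bash
cat > h.py <<'E'
import cv2,numpy as np
from station import bot
def cam(n):
    c=bot.read_camera(n); return c
def ray(c,p,z):
    d=np.linalg.inv(c["mtx"])@[p[0],p[1],1]; d=c["world_from_camera"][:3,:3]@(d*[1,-1,-1]); o=c["world_from_camera"][:3,3]
    return o+d*(z-o[2])/d[2]
RNG={"blue":((100,130,60),(125,255,255)),"red":((0,130,90),(8,255,255)),"yel":((22,110,110),(35,255,255)),"grn":((50,110,80),(85,255,255))}
def blobs(c,col,box):
    x0,y0,x1,y1=box; h=cv2.cvtColor(c["color"][y0:y1,x0:x1],cv2.COLOR_RGB2HSV)
    m=cv2.inRange(h,*map(np.array,RNG[col])); n,l,s,ce=cv2.connectedComponentsWithStats(m)
    return [(ce[i]+[x0,y0],s[i][4],s[i][:4]+[x0,y0,0,0]) for i in range(1,n) if s[i][4]>=3]
BOX={"top":(205,110,305,205),"side":(225,125,345,225)}
E
python3 - <<'E'
from h import *
Z={"blue":.110,"red":.08,"yel":.08,"grn":.075}
for n in BOX:
    c=cam(n)
    for k in Z:
        for b in blobs(c,k,BOX[n]): print(n,k,b[0].round(1),b[1],b[2],ray(c,b[0],Z[k]).round(4))
    for s,p,z in (("axle",(228,168),.09),("tabtop",(257,139),.148)) if n=="top" else (("tabtop",(416.5,153.5),.148),): print(n,s,ray(c,p,z).round(4))
E
```

```text
top blue [253.9 152.6] 105 [249 137  10  32] [0.5627 0.0703 0.11  ]
top blue [224.1 177.7] 9 [223 176   3   4] [0.4686 0.1724 0.11  ]
top red [249.6 170.2] 5 [249 169   2   3] [0.5045 0.0844 0.08  ]
top yel [256.4 177.8] 10 [255 175   3   6] [0.4772 0.0589 0.08  ]
top grn [238. 176.] 5 [237 175   3   3] [0.4828 0.1259 0.075 ]
top axle [0.5082 0.1621 0.09  ]
top tabtop [0.6017 0.0602 0.148 ]
side blue [290.8 165.3] 403 [266 150  40  28] [0.5736 0.0571 0.11  ]
side blue [237.9 153.6] 17 [236 152   5   4] [0.4678 0.1756 0.11  ]
side blue [237.7 158.7] 7 [237 157   3   4] [0.4577 0.1602 0.11  ]
side blue [252.6 214.3] 7 [252 213   2   4] [ 0.3958 -0.0164  0.11  ]
side red [234.5 158. ] 6 [234 157   2   3] [0.4612 0.1866 0.08  ]
side red [264.3 175.5] 11 [262 174   5   4] [0.5015 0.0854 0.08  ]
side yel [261.7 186. ] 18 [259 185   7   4] [0.4754 0.0596 0.08  ]
side grn [250.7 170. ] 7 [250 169   3   3] [0.4805 0.1263 0.075 ]
side tabtop [ 0.8758 -0.1221  0.148 ]
```

```bash
python3 -m inch '[[-0.015,-0.014,0,0],[-0.03,-0.028,0,0],[-0.03,-0.028,0,0],[-0.03,-0.028,0,0],[-0.03,-0.028,0,0],[-0.03,-0.028,0,0],[-0.03,-0.028,0,-2.5],[-0.03,-0.028,0,0],[-0.03,-0.028,0,0],[-0.03,-0.028,0,0],[-0.03,-0.028,0,0],[-0.03,-0.028,0,0]]' 0.036 30
```

```text
t: 1.4
eef_pos: [0.4365, 0.2485, 0.2454]
tool_rot: [0.0, 0.116, 0.993, 0.0]
contact_force: [0.1, -0.1, -0.0]
gripper_width: 0.419
grasp_force: 0.0
```

```bash
python3 -m inch '[[0,0,0,0],[0,0,0,0]]'; cat >> h.py <<'E'
from scipy.spatial.transform import Rotation as Rot
O=np.array([.5555,.071]); YAW=-.234
def world(x,y,z): return np.r_[O+Rot.from_euler("z",YAW).as_matrix()[:2,:2]@[x,y],z]
def shift(p):
    o=bot.get_obs(); R=Rot.from_quat(np.array(o["tool_rot"])[[1,2,3,0]])
    yt=R.as_matrix()[:,1]
    return R.inv().apply(p-np.array(o["eef_pos"])).round(4), np.degrees(np.arctan2(yt[1],yt[0])-YAW)-90
E
python3 -c "
from h import *
print(world(-.108,.078,.11),shift(np.array([.468,.173,.112])))"
```

```text
t: 1.6
eef_pos: [0.4362, 0.2494, 0.2453]
tool_rot: [-0.0, 0.118, 0.993, 0.0]
contact_force: [-0.1, -0.1, -0.2]
gripper_width: 0.423
grasp_force: 0.0
[0.46852924 0.17191624 0.11      ] (array([-0.0488, -0.0668,  0.1333]), np.float64(-0.09718325490334223))
```

```bash
python3 -m inch '[[-0.016,-0.022,0.0,0],[-0.016,-0.022,0.02,0],[-0.017,-0.023,0.03,0],[0,0,0.03,0],[0,0,0.01,0],[0,0,0,0],[0,0,0,0]]'
python3 - <<'E'
from h import *
a=cam("top")["color"][110:205,205:305]; b=cam("side")["color"][110:210,195:295]
a=cv2.resize(a,(400,380),interpolation=3);b=cv2.resize(b,(400,400),interpolation=3)[:380]
cv2.imwrite("pics/p1.png",np.hstack([a,b])[:,:,::-1])
print(shift(np.array([.468,.173,.112])))
E
```

```text
t: 2.3
eef_pos: [0.4682, 0.1753, 0.1561]
tool_rot: [0.0, 0.115, 0.993, 0.001]
contact_force: [0.4, 0.0, -0.2]
gripper_width: 0.418
grasp_force: 0.0
(array([ 0.0003, -0.0021,  0.0446]), np.float64(0.14106271958196714))
```

View pics/p1.png

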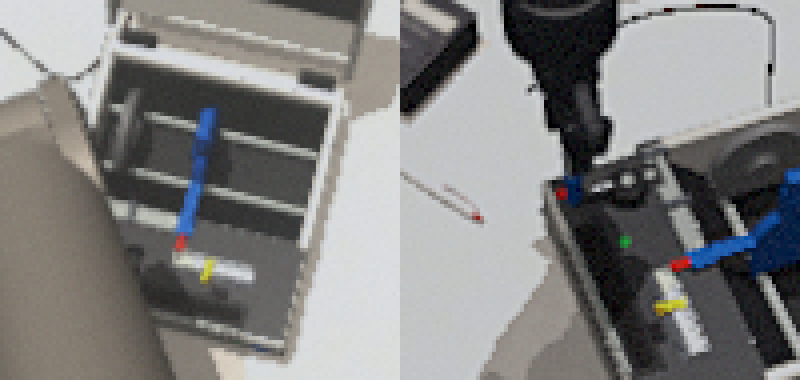

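The side crop shows the jaws right above the blue post at (575,190), and the pointer and marker are unchanged. I'll descend and close on the post.

```bash
python3 -m inch '[[0,-0.002,0.012,0],[0,0,0.014,0],[0,0,0.012,0],[0,0,0.006,0],[0,0,0,0]]'
python3 -m inch '[[0,0,0,0],[0,0,0,0],[0,0,0,0],[0,0,0,0],[0,0,0,0]]' 0.0 35
```

```text
t: 2.9
eef_pos: [0.467, 0.1714, 0.1104]
tool_rot: [-0.001, 0.116, 0.993, -0.001]
contact_force: [0.6, 0.7, 0.1]
gripper_width: 0.423
grasp_force: 0.0
t: 3.4
eef_pos: [0.468, 0.1723, 0.1117]
tool_rot: [0.0, 0.116, 0.993, 0.001]
contact_force: [0.1, 3.8, 1.2]
gripper_width: 0.145
grasp_force: 34.4
```

```bash
python3 -m inch '[[-0.0007,-0.0055,0,0],[-0.0007,-0.0054,0,0],[-0.0021,-0.0051,0,0],[-0.0021,-0.005,0,0],[-0.0033,-0.0044,0,0],[-0.0034,-0.0043,0,0],[0,0,0,0]]'
python3 -m inch '[[-0.0043,-0.0034,0,0],[-0.0044,-0.0033,0,0],[-0.005,-0.0021,0,0],[-0.0051,-0.0021,0,0],[-0.0054,-0.0007,0,0],[-0.0055,-0.0007,0,0],[0,0,0,0],[0,0,0,0]]'
python3 -c "
from h import *
print(world(-.066,.036,.11))"
```

```text
t: 4.1
eef_pos: [0.4723, 0.1402, 0.1116]
tool_rot: [-0.0, 0.116, 0.993, 0.0]
contact_force: [-2.9, 4.0, 4.5]
gripper_width: 0.148
grasp_force: 35.0
t: 4.9
eef_pos: [0.501, 0.1217, 0.1114]
tool_rot: [0.002, 0.117, 0.993, 0.001]
contact_force: [5.5, 4.9, -7.0]
gripper_width: 0.144
grasp_force: 34.3
[0.49964605 0.12132232 0.11      ]
```

```bash
python3 -m inch '[[-0.002,0,0,0],[-0.001,0,0,0],[0,0,0,0]]'; python3 -m inch '[[0,0,0,0],[0,0,0,0],[0,0,0,0],[0,0,-0.01,0],[0,0,-0.03,0],[0,0,-0.04,0],[0,0,-0.02,0],[0,0,0,0]]' 0.036
python3 - <<'E'
from h import *
c=cam("side");b=c["color"][125:225,215:335]
cv2.imwrite("pics/p2.png",cv2.resize(b,(600,500),interpolation=3)[:,:,::-1])
for k in ("blue","red","yel"):
  for q in blobs(c,k,BOX["side"]): print(k,q[0].round(1),q[1],q[2])
print(world(.04,0,.13),shift(world(.04,0,.18)))
E
```

```text
t: 5.2
eef_pos: [0.5015, 0.1215, 0.1111]
tool_rot: [-0.0, 0.116, 0.993, 0.001]
contact_force: [-1.4, 7.9, 0.5]
gripper_width: 0.145
grasp_force: 35.2
t: 6.0
eef_pos: [0.5038, 0.1205, 0.2151]
tool_rot: [0.003, 0.117, 0.993, 0.002]
contact_force: [-0.3, 0.1, 0.2]
gripper_width: 0.419
grasp_force: 0.0
blue [291.3 165.8] 460 [266 150  41  29]
blue [256.4 161.9] 29 [255 158   4  10]
blue [252.5 215. ] 6 [252 213   2   5]
red [235. 158.] 9 [234 157   3   3]
red [264.2 175.9] 9 [263 175   4   3]
yel [262.1 186.1] 15 [259 185   7   4]
[0.59440987 0.06172519 0.13      ] (array([-0.1027, -0.0359,  0.0334]), np.float64(0.02333015014964701))
```

View pics/p2.png

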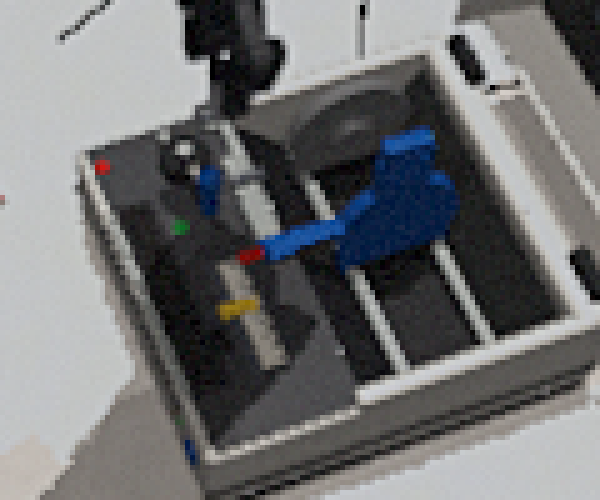

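The post is now on the axle's -y side at (210,190), towards the green spot. The tab top is at (408,137), and the pointer and marker haven't moved.

```bash
python3 - <<'E'
from h import *
c=cam("side")
R=Rot.from_euler("z",YAW).as_matrix()[:2,:2]
for n,p,z in(("post",(256.4,161.9),.105),("posttop",(256.4,159),.12),("tabtop",(296.6,151.5),.148),("ptr",(264.2,175.7),.08),("mark",(262,186),.082)):
    w=ray(c,p,z);print(n,w.round(4),(R.T@(w[:2]-O)).round(4))
E
```

```text
post [0.4991 0.124  0.105 ] [-0.0672  0.0385]
posttop [0.4989 0.1237 0.12  ] [-0.0673  0.0382]
tabtop [0.5973 0.0669 0.148 ] [0.0416 0.0057]
ptr [0.501  0.0851 0.08  ] [-0.0562  0.0011]
mark [0.4755 0.0581 0.082 ] [-0.0748 -0.0311]
```

```bash
python3 -m inch '[[-0.02,-0.007,0,0],[-0.03,-0.011,0,0],[-0.03,-0.010,0,0],[-0.0227,-0.007,0,0],[0,0,0.02,0],[0,0,0.015,0],[0,0,0,0],[0,0,0,0]]' 0.042
python3 - <<'E'
from h import *
print(shift(world(.04,.001,.13)))
c=cam("side");b=c["color"][125:225,215:335]
cv2.imwrite("pics/p3.png",cv2.resize(b,(600,500),interpolation=3)[:,:,::-1])
E
```

```text
t: 6.9
eef_pos: [0.5925, 0.0629, 0.1755]
tool_rot: [-0.001, 0.116, 0.993, -0.0]
contact_force: [-0.2, 0.4, 0.1]
gripper_width: 0.493
grasp_force: 0.0
(array([-0.0022,  0.0003,  0.0455]), np.float64(0.08824138128660763))
```

View pics/p3.png

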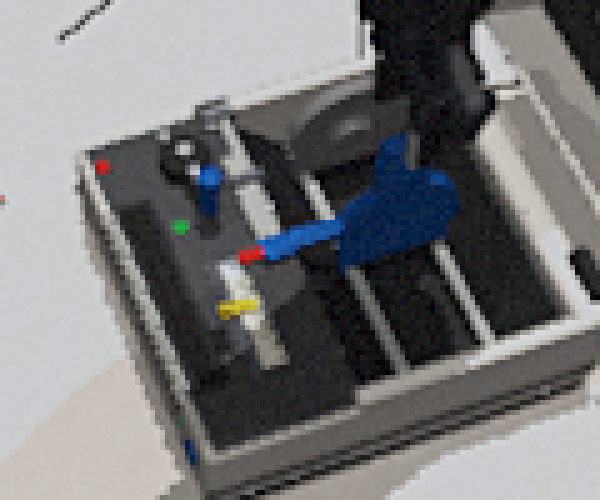

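The jaws straddle the tab (tab top near (395,145)), clear of the cover. I'll descend and grip.

```bash
python3 -m inch '[[-0.002,0,0.014,0],[0,0,0.016,0],[0,0,0.014,0],[0,0,0,0],[0,0,0,0]]'
python3 -m inch '[[0,0,0,0],[0,0,0,0],[0,0,0,0],[0,0,0,0],[0,0,0,0]]' 0.0 70
python3 -m inch '[[0,-0.001,0,0],[0,-0.003,0,0],[0,-0.004,0,0],[0,-0.003,0,0],[0,-0.001,0,0],[0,0,0,0]]'
```

```text
t: 7.45
eef_pos: [0.5954, 0.0621, 0.1321]
tool_rot: [-0.0, 0.116, 0.993, -0.0]
contact_force: [0.7, -0.2, -0.2]
gripper_width: 0.492
grasp_force: 0.0
t: 7.95
eef_pos: [0.5964, 0.0635, 0.1332]
tool_rot: [0.001, 0.115, 0.993, 0.001]
contact_force: [1.3, 3.5, 5.5]
gripper_width: 0.128
grasp_force: 68.8
t: 8.55
eef_pos: [0.5938, 0.0515, 0.1333]
tool_rot: [0.001, 0.116, 0.993, 0.001]
contact_force: [1.1, 5.6, 5.0]
gripper_width: 0.128
grasp_force: 68.8
```

Drawing 12 mm takes 5.6 N, so the lock is free. I'll draw the rest of the way.

```bash
python3 -m inch '[[0,-0.002,0,0],[0,-0.004,0,0],[0,-0.004,0,0],[0,-0.004,0,0],[0,-0.003,0,0],[0,-0.002,0,0],[0,0,0,0],[0,0,0,0]]'
python3 - <<'E'
from h import *
R=Rot.from_euler("z",YAW).as_matrix()[:2,:2]
for n in BOX:
  c=cam(n);x0,y0,x1,y1=BOX[n]; b=c["color"][160:200,235:285]
  cv2.imwrite(f"pics/q_{n}.png",cv2.resize(b,(400,320),interpolation=3)[:,:,::-1])
  for k,z in(("red",.08),("yel",.081),("blue",.11)):
    for q in blobs(c,k,BOX[n]):
      w=ray(c,q[0],z);print(n,k,q[0].round(1),q[1],(R.T@(w[:2]-O)).round(4))
cv2.imwrite("pics/p4.png",np.hstack([cv2.imread("pics/q_top.png"),cv2.imread("pics/q_side.png")]))
E
```

```text
t: 9.35
eef_pos: [0.5899, 0.0337, 0.1333]
tool_rot: [0.002, 0.115, 0.993, 0.001]
contact_force: [3.1, 4.9, 4.1]
gripper_width: 0.13
grasp_force: 68.6
top blue [238.7 168.9] 13 [-0.0643  0.0373]
side red [235.  157.9] 8 [-0.117   0.0906]
side red [269. 184.] 9 [-0.053  -0.0304]
side yel [261.9 186.2] 19 [-0.0751 -0.031 ]
side blue [256.5 161.9] 35 [-0.0681  0.0349]
side blue [294.  176.5] 393 [ 0.015  -0.0479]
side blue [252.6 214.9] 7 [-0.1357 -0.1236]
```

View pics/p4.png

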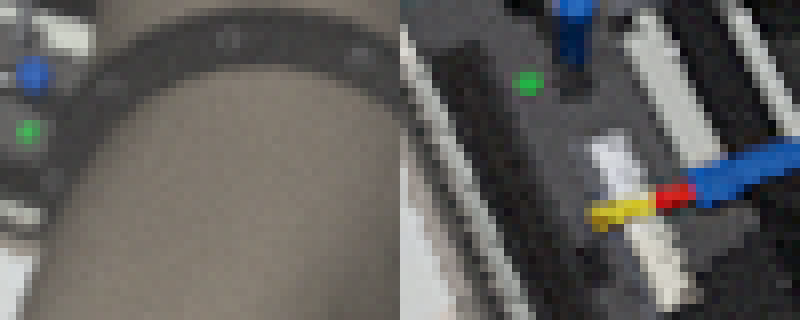

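In the side crop the pointer (675,195) is in line with the marker (620,213), and the green-side post hasn't moved. The two differ by about 0.7 mm, so I'll nudge it, settle and hand in.

```bash
python3 -m inch '[[0,-0.0007,0,0],[0,0,0,0],[0,0,0,0],[0,0,0,0],[0,0,0,0]]'
python3 - <<'E'
from h import *
R=Rot.from_euler("z",YAW).as_matrix()[:2,:2]
c=cam("side")
for k,z in(("red",.08),("yel",.08)):
    for q in blobs(c,k,BOX["side"]): print(k,q[0].round(1),(R.T@(ray(c,q[0],z)[:2]-O)).round(4))
print(bot.hand_in())
E
```

```text
t: 9.95
eef_pos: [0.5898, 0.0332, 0.1333]
tool_rot: [0.002, 0.115, 0.993, 0.001]
contact_force: [3.5, 6.5, 4.6]
gripper_width: 0.126
grasp_force: 68.6
red [235.  157.9] [-0.117   0.0906]
red [268.9 184.2] [-0.0536 -0.031 ]
yel [261.9 186.2] [-0.0749 -0.0304]
the job is handed in; nothing more can be done
None
```

I turned the guide lock to the green spot, drew the blue guide out about 31 mm, and handed the job in at about 10 s with the arm still holding it; the last picture puts the pointer within about 1 mm of the yellow marker's middle, and the marker had not moved.

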